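# Load and clamp the specimen-jar shaker

### The arm

A 7-joint arm with a two-finger parallel gripper is mounted at the origin on the work surface. World frame = base frame: x ahead of the robot, y to its left, z up, the work surface at z = 0. Lengths are in mm, angles in rad, forces in N, time in s.
With the tool pointing down it reaches from about 400 to 850 mm from the base axis. Payload 10.4 kg.
Tool frame: the origin (TCP) lies between the finger pads; the fingertips stand env.finger_overhang ahead of it and the grasp point (between the pads) lies 11 mm behind it (env.finger_overhang is the distance from the TCP to the fingertips, in mm); x points along the fingers, z is the direction in which the jaws open and shut, and the axes are right-handed (so a half turn about x gives the same grasp; the last joint's range is limited). The gripper opens to 87 mm and grips with 3 to 60 N. Pads are 19 mm wide; open, the fingers measure 117 mm over their backs; the gripper's body (75 mm by 190 mm) begins 51 mm behind the grasp point.
Start: joints at [-1.285, 0.332, -0.065, 1.46, 0.022, 1.35, -0.088], TCP at [189.934, 595.465, 204.276] pointing down, gripper open.
Joint ranges: [-2.6, 2.6], [-0.5, 2.12], [-1.47, 1.34], [0.16, 2.42], [-1.27, 4.41], [0.06, 2.06], [-2.6, 2.6]. Speed limits (rad/s): [2.22, 2.22, 2.79, 2.79, 3.14, 3.14, 3.14].

### API

Orientations are given as a unit quaternion [w, x, y, z].
In Python, from station import env gives the robot as it stands.
- The arm moves only by the tool move_arm, never from a script. Its arguments are lists of equal length, an entry for each row: "travel": the shift along the tool's x, y, z in mm, a list of three; "twist": the turn about the tool's x in degrees; "claw": the finger opening in mm, from 0 to 87. In form: {"travel": [[dx, dy, dz], ...], "twist": [twist, ...], "claw": [claw, ...]}. A call has 1 to 20 rows; each row is the pose to reach, as a shift and turn from the pose commanded when the call began, along the tool's axes at that moment; what a row does not reach only later rows make up. A row lasts 1/12 s, in which the tool goes at most 41.7 mm and 7.16 degrees, less where a joint would pass 70% of its speed; a pose out of reach is approached as far as the arm can. A call with a gripper value outside its range is refused whole. The fingers move at their own pace and stop on an object; the grip force is fixed at half the most. Time passes only in rows, so rows that repeat a pose let the fingers close. It gives the time, the measured TCP pose, the force and the opening at its end, in the units of the state.
- env.sense(): the state, without advancing time (a new reading comes with each control period).
- env.read_camera(name): name is "side" or "top" or "wrist"; returns the picture (420x560x3 uint8, red, green, blue); there is no depth.
- env.get_calibration(name): a dict with "camera_matrix" (3x3 intrinsics, pixels), "rvec" (rotation vector, rad) and "tvec" (3), from world to camera coordinates, as OpenCV has them; the wrist camera has in their place "mount" (4x4, takes a point from camera to tool coordinates, whose origin is the TCP and whose axes are the tool frame's). Camera axes: x right, y down, z forward; pixel columns grow to the right and rows downward; lengths in mm; the calibration is good to about 2 mm. A picture is of the moment at which its call begins: read the wrist's pose just before it. get_calibration takes no time and is no camera call.
- env.close_job(): hands the job in, once; it reports no verdict.
Trained networks look in the newest picture that a camera, given by its name, has taken for a name from the list of things; names that differ only in an ending like _2 or _b are one class to them, and where a whole thing is asked for, a point or a joint stands for the part that bears it (a point fixed in the world has none). Each returns a list of dicts, best first, with "conf" (0 to 1); they miss things now and then, are a little off and sometimes report something else, mostly with a low value. They report only what shows in the picture. A call takes as long as a camera call.
- env.find_in(camera, query): "point" ([x, y, z] in mm, in world coordinates, good to about 4 mm: the middle of the surface that is visible of it).
- env.masks_of(camera, query): "region" (420x560 bool, what is visible of it).
The state is a dict: "t": time; "joint_pos": joint angles; "joint_velocities": joint speeds; "effort": joint torques, N m; "position": TCP position; "orientation": TCP orientation; "ft_force": force on the tool from outside, world axes, zero at the start; "ft_torque": the same for the moment, N m; "gripper_width": opening from 0.0 (shut) to 1.0 (fully open).
Only numpy, scipy, OpenCV 4.12 (cv2) and the standard library are available. Lean on these libraries where they do the work, as an engineer would, in place of code of your own. Each camera call takes 0.05 s, during which the arm holds its last target. There are 200 camera calls.

### The job

Stand every specimen jar from the bench upright in the shaker, one to a bay, then slip the yellow extension bar over the toggle clamp's stub handle and with it throw the handle past its dead point until the clamp is fully locked. Lay the bar back flat in the dissecting pan, and only then pull up the black selector, turn it from the red to the green mark and let it drop into its detent. Leave the tumbler, the ruler and the box of gloves where they are.

Things in the scene. Friction and masses are not known exactly. Their poses are not given: they have to be found in the camera images.
- jar_white: specimen jar, loose, two to four of the four jars are present: clear round jar 56 mm in diameter with a white screw lid 57 mm in diameter (the top 17 mm), 72 mm tall in all, heavy base, about 0.2 kg, standing upright on the bench; origin at the centre of its underside, z up along its axis
- jar_blue: specimen jar, loose, two to four of the four jars are present: clear round jar 56 mm in diameter with a blue screw lid 57 mm in diameter (the top 17 mm), 72 mm tall in all, heavy base, about 0.2 kg, standing upright on the bench; origin at the centre of its underside, z up along its axis
- jar_orange: specimen jar, loose, two to four of the four jars are present: clear round jar 56 mm in diameter with an orange screw lid 57 mm in diameter (the top 17 mm), 72 mm tall in all, heavy base, about 0.2 kg, standing upright on the bench; origin at the centre of its underside, z up along its axis
- jar_green: specimen jar, loose, two to four of the four jars are present: clear round jar 56 mm in diameter with a green screw lid 57 mm in diameter (the top 17 mm), 72 mm tall in all, heavy base, about 0.2 kg, standing upright on the bench; origin at the centre of its underside, z up along its axis
- shaker: jar shaker, fixed: white housing, steel platform with its top 63 mm above the bench. Origin on the bench under the middle of the jar row; x along the row of four bays 70 mm apart, +y to the fence and selector console (75 mm high), clamp on the -y side. Spans x +-150 mm, y -165 to 170 mm. Near the row nothing is higher than 95 mm above the bench
- fence (a point): middle of the top edge of the flat steel fence (28 mm beyond the row's middle line, 95 mm above the bench). From it five fins, 34 mm long, 26 mm high, 3 mm thick, reach towards the clamp and part the bays (67 mm clear each)
- jaw (a point): middle of the face of the clamp's sprung rubber jaw, 280 mm long, top 31 mm above the platform. Open, it stands 42 mm before the row's middle line; the thrown clamp moves it about 17 mm towards the fence, so that it presses any number of jars home against the fence
- bay0 (a point): middle of the floor of bay 0 (on the platform, 63 mm above the bench), where a jar's underside centre belongs; with the clamp open a jar may stand up to 12 mm off it towards the clamp
- bay1 (a point): middle of the floor of bay 1 (on the platform, 63 mm above the bench), where a jar's underside centre belongs; with the clamp open a jar may stand up to 12 mm off it towards the clamp
- bay2 (a point): middle of the floor of bay 2 (on the platform, 63 mm above the bench), where a jar's underside centre belongs; with the clamp open a jar may stand up to 12 mm off it towards the clamp
- bay3 (a point): middle of the floor of bay 3 (on the platform, 63 mm above the bench), where a jar's underside centre belongs; with the clamp open a jar may stand up to 12 mm off it towards the clamp
- clamp (a joint): angle of the toggle clamp's handle about its upright pivot (rad): 0 open, grows clockwise seen from above, 0.96 dead point, 1.22 fully locked at its stop. It resists with up to about 1.3 N m (most at 0.45) and springs back if let go before the dead point; past it, it pulls itself to the stop and holds there with 0.9 N m
- clamp_pivot (a point): point on the clamp handle's upright pivot axis at the height of the handle's centre line (100 mm above the bench), 125 mm to the -y side of the shaker's origin
- handle_tip (a point): rounded tip of the clamp's stub handle: level round steel 15 mm thick, centre line 100 mm above the bench, pointing straight away from the pivot; tip 95 mm from the pivot; a red collar 30 mm in diameter, 36 to 44 mm from the pivot, is the stop for the bar. The frame's x points from pivot to tip; open, it points 45 degrees from the shaker's +x towards its -y
- bar: yellow extension bar, loose: straight square tube 150 mm long, 26 mm square outside, 20 mm inside, open through at both ends, 0.25 kg; origin at its centre, x along it. Starts flat in the pan. It slips over the stub handle with 2.5 mm play all round, at most 51 mm deep (up to the red collar), wags about 6 degrees on it and is not held on
- pan: steel dissecting pan with a blue pad, fixed on the bench: 270 by 155 mm outside, rim 18 mm high, pad top 8 mm above the bench, inside 264 by 149 mm; origin on the bench under its centre, x along its length
- selector (a joint): turn of the selector knob (rad): 0 at red, 0.7 at yellow, 1.4 at green (end stop 1.45); grows clockwise seen from above. It can turn only while pulled up 9 mm or more; slight friction (0.05 N m) holds it
- selector_pull (a joint): height the selector knob is pulled up (m): 0 dropped into a detent, 0.014 fully up; a spring pulls it down with 4 N (down) to 7.5 N (up). Between detents it rests on the index collar at about 0.009; it slips into a detent from within about 0.1 rad
- selector_grip (a point): point on the selector's upright axis in its wing grip, 119 mm above the bench when down. The wing is 46 mm long, 16 mm thick, from 96 to 132 mm above the bench, on a round skirt 60 mm in diameter whose top is at 96 mm; the frame's x points along the wing to its white pointer line
- tumbler: lilac and pink drinking tumbler, 90 mm in diameter, 240 mm tall with its straw, loose; to be left alone; origin under its centre
- ruler: green plastic ruler 150 by 34 by 4 mm, loose; to be left alone; origin under its centre, x along it
- glove_box: blue cardboard box of gloves 100 by 220 by 70 mm, loose; to be left alone; origin under its centre

How it is judged:
By the outcome, as a careful person would: the job done as asked, in the order asked, and still so for the second after the job is handed in, with the robot touching nothing.
Of jar_white, jar_blue, jar_orange, jar_green only 2 to 4 are there at a start; the rules pass over those that are not, and their reading is None.
At some moment in a run one of jar_white, jar_blue, jar_orange, jar_green, bar may be knocked a few centimetres aside while the robot is not near it.
It also fails if it takes over 210 s, if anything falls off the work surface, if the arm or the gripper's body presses on something with over 40 N, if the wrist force passes 120 N, or if a joint passes its speed limit or range.

## Working session

There is one attempt and no reset: what is moved stays moved. The work goes in short steps, Python scripts to look and compute and a tool call to move; the robot and the scene stay as the last step left them, time stands still between calls to the robot, and variables do not carry over. Pictures are saved under pics/ and viewed, about 12 in all and at most 16, crops included, and the job is handed in when it is done.

Besides the shell and the picture viewer there is one more tool, called after ">>>" in YAML: its name, and indented under it one key for each argument. move_arm: Moves the arm, as the interface text tells. Its arguments: {"type":"object","properties":{"travel":{"type":"array"},"twist":{"type":"array"},"claw":{"type":"array"}},"required":["travel","twist","claw"]}

```bash
ls; mkdir -p pics
python3 - <<'E'
from station import env
import cv2,numpy as np
s=env.sense();print(s['t'],s['position'],s['orientation'],s['gripper_width'],env.finger_overhang)
a=env.read_camera('top');b=env.read_camera('side')
cv2.imwrite('pics/top.png',a[:,:,::-1]);cv2.imwrite('pics/side.png',b[:,:,::-1])
for q in ['jar_white','jar_blue','jar_orange','jar_green','shaker','handle_tip','bar','pan','selector_grip','tumbler','ruler','glove_box']:
  for c in ['top','side']:
    print(q,c,[(np.round(d['point'],0).tolist(),round(d['conf'],2)) for d in env.find_in(c,q)[:2]])
for c in ['top','side','wrist']: print(c,env.get_calibration(c))
print(env.sense()['t'])
E
```

```text
pics
0.0 [189.85186996 595.03716115 203.47358366] [ 0.57056744 -0.41747022  0.57132493  0.41684438] 1.0020982289188949 8.0
jar_white top []
jar_white side [([533.0, -291.0, 71.0], 0.75)]
jar_blue top []
jar_blue side []
jar_orange top [([437.0, -271.0, 71.0], 0.87)]
jar_orange side [([427.0, -284.0, 73.0], 0.68)]
jar_green top [([539.0, -275.0, 69.0], 0.87)]
jar_green side [([532.0, -294.0, 68.0], 0.74)]
shaker top [([546.0, 215.0, 62.0], 0.66)]
shaker side [([528.0, 204.0, 64.0], 0.68)]
handle_tip top [([561.0, 73.0, 101.0], 0.64), ([544.0, 216.0, 62.0], 0.32)]
handle_tip side [([558.0, 66.0, 102.0], 0.75), ([521.0, 203.0, 69.0], 0.2)]
bar top [([566.0, -93.0, 37.0], 0.62), ([544.0, -275.0, 72.0], 0.39)]
bar side [([563.0, -104.0, 30.0], 0.64), ([567.0, 500.0, 71.0], 0.42)]
pan top [([564.0, -106.0, 6.0], 0.96)]
pan side [([558.0, -110.0, 14.0], 0.84), ([526.0, 202.0, 65.0], 0.75)]
selector_grip top [([520.0, 327.0, 93.0], 0.81)]
selector_grip side [([515.0, 316.0, 92.0], 0.49)]
tumbler top [([707.0, -265.0, 196.0], 0.74)]
tumbler side [([692.0, -296.0, 164.0], 0.85), ([520.0, 318.0
[... 674 characters left out ...]
   [  0.        ,   0.        ,   1.        ]]), 'rvec': array([ 2.29573126, -0.77683725,  0.27948695]), 'tvec': array([-406.19104481,  316.54841019, 1093.10748919])}
wrist {'camera_matrix': array([[344.55994283,   0.        , 283.60834814],
       [  0.        , 344.55994283, 214.17185252],
       [  0.        ,   0.        ,   1.        ]]), 'mount': array([[-1.08449767e-03, -2.93564791e-01,  9.55938564e-01,
        -1.79559729e+02],
       [-8.32159799e-05, -9.55939096e-01, -2.93565049e-01,
         8.12207141e+01],
       [ 9.99999408e-01, -3.97919975e-04,  1.01228444e-03,
         3.42478677e-01],
       [ 0.00000000e+00,  0.00000000e+00,  0.00000000e+00,
         1.00000000e+00]])}
1.3
```

View pics/top.png

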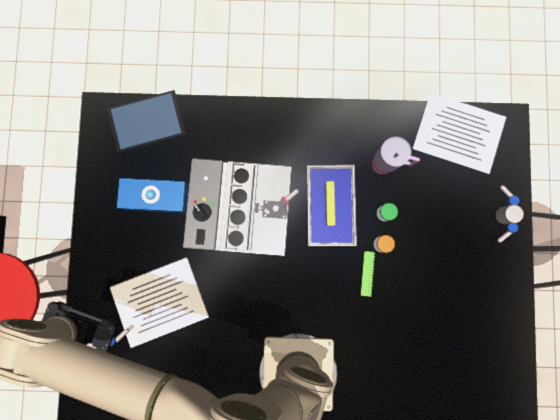

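View pics/side.png

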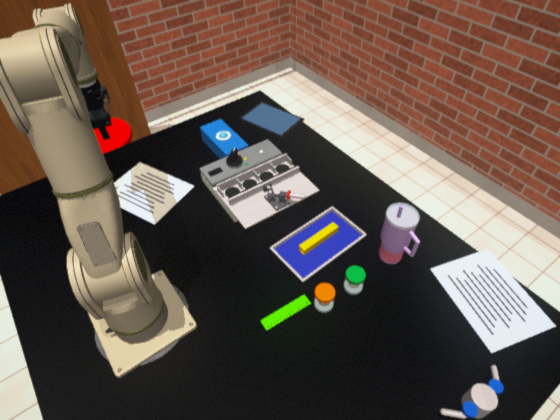

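```bash
cat > h.py <<'E'
from station import env
import numpy as np, cv2
from scipy.spatial.transform import Rotation as R
def rot(s=None):
    s=s or env.sense(); q=s['orientation']; return R.from_quat([q[1],q[2],q[3],q[0]]).as_matrix()
def cam(c):
    k=env.get_calibration(c); K=k['camera_matrix']
    if c=='wrist':
        s=env.sense(); T=np.eye(4); T[:3,:3]=rot(s); T[:3,3]=s['position']; M=np.linalg.inv(T@k['mount'])
        return K,M[:3,:3],M[:3,3]
    return K,cv2.Rodrigues(k['rvec'])[0],k['tvec']
def p2w(cm,uv,z):
    K,Rm,t=cm; d=Rm.T@np.linalg.solve(K,[uv[0],uv[1],1]); o=-Rm.T@t
    return o+d*(z-o[2])/d[2]
def w2p(cm,p):
    K,Rm,t=cm; q=K@(Rm@np.asarray(p,float)+t); return q[:2]/q[2]
def to(p,yaw=None):
    """travel to world TCP p; yaw = wanted world azimuth (deg, mod 180) of tool z"""
    s=env.sense();Rm=rot(s); tr=Rm.T@(np.array(p,float)-s['position']); az=np.degrees(np.arctan2(Rm[1,2],Rm[0,2])); tw=0
    if yaw is not None: tw=-((yaw-az+90)%180-90)   # tool x is down
    print('travel',np.round(tr,1),'twist',round(tw,1),'alt',round(tw-180*np.sign(tw),1),'az',round(az,1),'j7',round(s['joint_pos'][6],2))
def st():
    s=env.sense();print(round(s['t'],1),np.round(s['position'],1),'w',round(s['gripper_width']*87,1),'F',np.round(s['ft_force'],1))
def save(c,n,scale=1):
    a=env.read_camera(c);cv2.imwrite(f'pics/{n}.png',a[:,:,::-1]);return a
E
python3 - <<'E'
from h import *
np.set_printoptions(suppress=True)
print(rot().round(3))
c=cam('top')
for n,uv,z in [('b',(242,176),63),('b',(240,196),63),('b',(237,216),63),('b',(235,237),63),('tip',(297,192),100),('collar',(284,200),100),('corner',(292,165),63),('corner',(287,256),63),('c',(192,160),75),('c',(184,250),75),('bar',(331,182),34),('bar',(331,225),34),('g',(389,212),72),('o',(386,244),72)]:print(n,p2w(c,uv,z).round(0))
to([440,-280,250],0);to([540,200,300],0)
E
```

```text
[[ 0.    -0.953  0.304]
 [ 0.     0.304  0.953]
 [-1.     0.     0.   ]]
b [651. 205.  63.]
b [583. 209.  63.]
b [516. 217.  63.]
b [446. 221.  63.]
tip [597.  20. 100.]
collar [569.  62. 100.]
corner [693.  39.  63.]
corner [388.  47.  63.]
c [698. 373.  75.]
c [398. 385.  75.]
bar [644. -97.  34.]
bar [497. -99.  34.]
g [ 542. -286.   72.]
o [ 437. -277.   72.]
travel [ -45.8 -504.3 -758.1] twist 72.3 alt -107.7 az 72.3 j7 -0.09
travel [ -95.8 -453.7 -270.4] twist 72.3 alt -107.7 az 72.3 j7 -0.09
```

Run:
```python
from h import *
to([500,180,300],0)
```

```text
travel [ -95.8 -421.7 -301.6] twist 72.3 alt -107.7 az 72.3 j7 -0.09
```

>>> move_arm:
  travel:
    - [-50,0,0]
    - [-96,-25,-18]
    - [-96,-55,-40]
    - [-96,-85,-60]
    - [-96,-115,-82]
    - [-96,-145,-104]
    - [-96,-175,-125]
    - [-96,-205,-147]
    - [-96,-235,-168]
    - [-96,-265,-190]
    - [-96,-295,-211]
    - [-96,-325,-233]
    - [-96,-355,-254]
    - [-96,-385,-275]
    - [-96,-410,-293]
    - [-96,-422,-302]
    - [-96,-422,-302]
    - [-96,-422,-302]
    - [-96,-422,-302]
    - [-96,-422,-302]
  twist: [0,5,10,16,22,28,34,40,46,52,58,64,70,72,72,72,72,72,72,72]
  claw: [87,87,87,87,87,87,87,87,87,87,87,87,87,87,87,87,87,87,87,87]

```text
t: 2.97
position: [499.5, 180.9, 300.2]
orientation: [0.707, -0.003, 0.707, 0.003]
ft_force: [-0.2, 0.9, -0.6]
gripper_width: 1.002
```

Run:
```python
from h import *
st();print(rot().round(3));save('wrist','w1')
np.set_printoptions(suppress=True)
for q in ['handle_tip','selector_grip','bar','pan']: print(q,[(np.round(d['point'],0).tolist(),round(d['conf'],2)) for d in env.find_in('wrist',q)[:2]])
st()
```

```text
3.0 [499.5 180.9 300.2] w 87.2 F [-0.2  0.9 -0.6]
[[-0.    -0.008  1.   ]
 [ 0.     1.     0.008]
 [-1.     0.    -0.   ]]
handle_tip [([549.0, 82.0, 102.0], 0.71)]
selector_grip [([521.0, 326.0, 97.0], 0.76)]
bar [([573.0, -90.0, 36.0], 0.63), ([550.0, 242.0, 71.0], 0.18)]
pan [([496.0, -124.0, 6.0], 0.89)]
3.2 [499.9 180.  300.3] w 86.9 F [-0.  0. -1.]
```

View pics/w1.png

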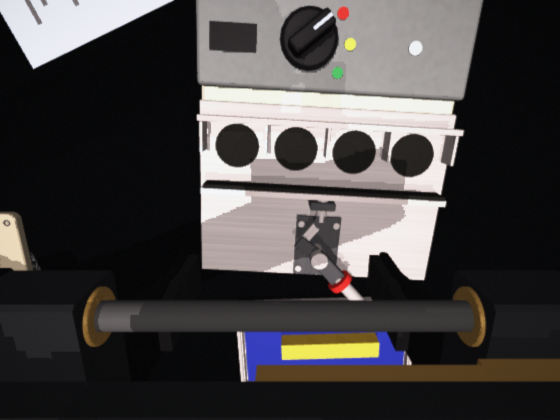

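Run:
```python
from h import *
np.set_printoptions(suppress=True)
c=cam('wrist')
b=[p2w(c,uv,63) for uv in [(237,145),(296,148),(354,151),(412,155)]]
for x in b: print(x.round(1))
d=b[3]-b[0];print(np.degrees(np.arctan2(d[1],d[0])),np.linalg.norm(d))
for n,uv,z in [('fenceL',(199,117),95),('fenceR',(462,132),95),('jawL',(203,184),94),('jawR',(445,200),94),('pivot',(319,262),105),('collar',(341,281),100),('tip',(362,299),100),('corn',(202,267),63),('corn',(426,279),63),('selC',(309,38),97),('wingmid',(310,33),132),('point',(331,15),132),('red',(343,13),75),('yel',(350,44),75),('grn',(337,72),75)]:print(n,p2w(c,uv,z).round(1))
```

```text
[444.1 219.7  63. ]
[514.5 216.6  63. ]
[584.1 213.5  63. ]
[654.1 209.2  63. ]
-2.877019538632365 210.23852098593377
fenceL [408.5 252.3  95. ]
fenceR [693.8 238.4  95. ]
jawL [408.  178.8  94. ]
jawR [686.7 161.6  94. ]
pivot [542.5  87.5 105. ]
collar [571.  60. 100.]
tip [598.5  35.2 100. ]
corn [392.4  59.9  63. ]
corn [692.  44.  63.]
selC [524.5 329.5  97. ]
wingmid [523.  327.4 132. ]
point [541.4 342.1 132. ]
red [560.8 357.2  75. ]
yel [569.9 327.9  75. ]
grn [557.4 300.1  75. ]
```

Run:
```python
from h import *
to([500,-170,260],-20)
```

```text
travel [  40.2 -350.    -2.2] twist 20.4 alt -159.6 az 0.4 j7 -0.4
```

>>> move_arm:
  travel:
    - [5,-20,0]
    - [10,-45,0]
    - [15,-75,0]
    - [20,-105,0]
    - [25,-135,0]
    - [30,-165,0]
    - [35,-195,0]
    - [40,-225,0]
    - [40,-255,0]
    - [40,-285,0]
    - [40,-310,0]
    - [40,-335,0]
    - [40,-350,0]
    - [40,-350,0]
    - [40,-350,0]
    - [40,-350,0]
  twist: [0,2,4,6,8,10,12,14,16,18,20,20,20,20,20,20]
  claw: [87,87,87,87,87,87,87,87,87,87,87,87,87,87,87,87]

```text
t: 4.55
position: [502.3, -169.4, 260.1]
orientation: [0.697, 0.121, 0.697, -0.12]
ft_force: [0.2, 0.7, 0.2]
gripper_width: 0.998
```

Run:
```python
from h import *
st();c=cam('wrist');a=save('wrist','w2')
np.set_printoptions(suppress=True)
for q in ['jar_orange','jar_green','jar_white','jar_blue']: 
  print(q,[(np.round(d['point'],0).tolist(),round(d['conf'],2)) for d in env.find_in('wrist',q)[:2]])
hsv=cv2.cvtColor(a,cv2.COLOR_RGB2HSV)
for n,lo,hi in [('or',8,20),('gr',55,85)]:
  m=cv2.inRange(hsv,(lo,120,80),(hi,255,255)); k,l,s,ct=cv2.connectedComponentsWithStats(m)
  for i in np.argsort(-s[1:,4])[:2]+1: print(n,s[i],ct[i].round(0),p2w(c,ct[i],70).round(1))
```

```text
4.5 [ 502.3 -169.4  260.1] w 86.8 F [0.2 0.7 0.2]
jar_orange [([449.0, -265.0, 74.0], 0.67)]
jar_green [([540.0, -271.0, 68.0], 0.57)]
jar_white []
jar_blue []
or [ 255  359  305   23 5611] [416. 372.] [ 581.6 -459.7   70. ]
or [ 82 287  33  60 967] [ 95. 317.] [ 227.  -245.5   70. ]
gr [ 327  239   47   48 1672] [350. 263.] [ 543.9 -281.7   70. ]
```

View pics/w2.png

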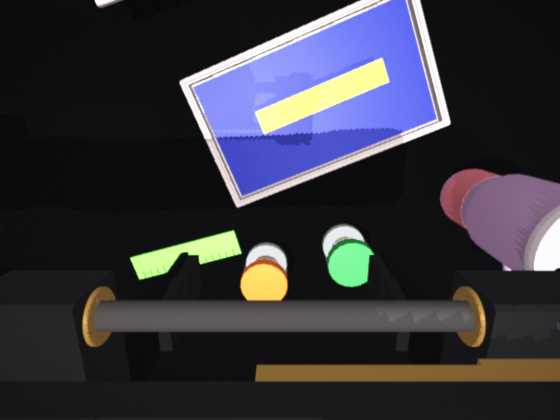

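Run:
```python
from h import *
np.set_printoptions(suppress=True)
c=cam('wrist')
for n,uv,z in [('or',(264,281),72),('gr',(351,263),72),('bar',(260,113),34),('bar',(386,70),34)]:print(n,p2w(c,uv,z).round(1))
```

```text
or [ 441.8 -269.2   72. ]
gr [ 545.6 -281.5   72. ]
bar [502.6 -88.3  34. ]
bar [648.2 -92.4  34. ]
```

Run:
```python
from h import *
to([440,-271,110],-30)
to([440,-271,48],-30)
```

```text
travel [ 150.2 -116.4  -24.6] twist 10.4 alt -169.6 az -19.6 j7 -0.04
travel [ 212.2 -116.4  -24.6] twist 10.4 alt -169.6 az -19.6 j7 -0.04
```

>>> move_arm:
  travel:
    - [15,-30,-6]
    - [35,-60,-12]
    - [60,-90,-18]
    - [85,-116,-25]
    - [115,-116,-25]
    - [140,-116,-25]
    - [150,-116,-25]
    - [165,-116,-25]
    - [180,-116,-25]
    - [195,-116,-25]
    - [205,-116,-25]
    - [212,-116,-25]
    - [212,-116,-25]
    - [212,-116,-25]
    - [212,-116,-25]
    - [212,-116,-25]
    - [212,-116,-25]
    - [212,-116,-25]
    - [212,-116,-25]
    - [212,-116,-25]
  twist: [3,6,9,10,10,10,10,10,10,10,10,10,10,10,10,10,10,10,10,10]
  claw: [87,87,87,87,87,87,87,87,87,87,87,87,87,87,30,30,30,30,30,30]

```text
t: 6.47
position: [439.8, -271.4, 48.5]
orientation: [0.684, 0.181, 0.683, -0.181]
ft_force: [0.9, -0.9, -0.0]
gripper_width: 0.643
```

Run:
```python
from h import *
st();to([443,214,200],-3)
```

```text
6.5 [ 439.8 -271.4   48.5] w 55.9 F [ 0.9 -0.9 -0. ]
travel [-151.6  423.3 -237.5] twist -26.7 alt 153.3 az -29.7 j7 0.17
```

>>> move_arm:
  travel:
    - [-20,0,0]
    - [-50,0,0]
    - [-85,0,0]
    - [-120,20,-11]
    - [-150,45,-25]
    - [-152,75,-42]
    - [-152,105,-59]
    - [-152,135,-76]
    - [-152,165,-93]
    - [-152,195,-109]
    - [-152,225,-126]
    - [-152,255,-143]
    - [-152,285,-160]
    - [-152,315,-177]
    - [-152,345,-194]
    - [-152,375,-210]
    - [-152,400,-224]
    - [-152,423,-237]
    - [-152,423,-237]
    - [-152,423,-237]
  twist: [0,0,0,0,-3,-6,-9,-12,-15,-18,-21,-24,-27,-27,-27,-27,-27,-27,-27,-27]
  claw: [30,30,30,30,30,30,30,30,30,30,30,30,30,30,30,30,30,30,30,30]

```text
t: 8.13
position: [442.5, 214.6, 199.6]
orientation: [0.707, 0.015, 0.707, -0.016]
ft_force: [0.2, -1.1, -2.7]
gripper_width: 0.638
```

Run:
```python
from h import *
st();c=cam('wrist');a=save('wrist','w3');to([444,214.5,112.5],-3)
```

```text
8.1 [442.5 214.6 199.6] w 55.5 F [ 0.2 -1.1 -2.7]
travel [87.3  1.4  1.1] twist 0.3 alt -179.7 az -2.7 j7 -0.58
```

View pics/w3.png

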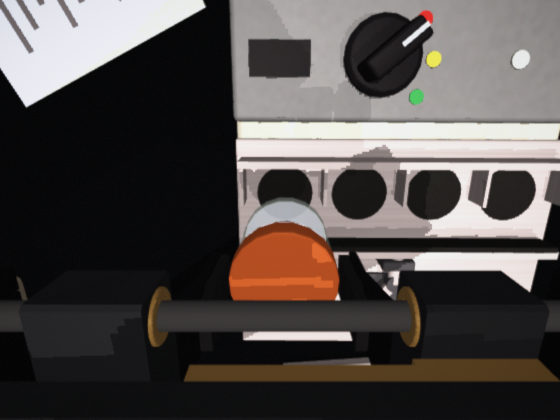

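Run:
```python
from h import *
c=cam('wrist');s=env.sense()
print(p2w(c,(284,277),s['position'][2]+23.5).round(1),s['position'].round(1), [p2w(c,u,63).round(1) for u in [(285,190),(359,191)]])
```

```text
[442.9 213.8 223.3] [442.9 213.2 199.8] [array([444.3, 221.3,  63. ]), array([513.8, 217.1,  63. ])]
```

>>> move_arm:
  travel:
    - [15,1,1]
    - [35,1,1]
    - [55,1,1]
    - [70,1,1]
    - [80,1,1]
    - [87,1,1]
    - [87,1,1]
    - [87,1,1]
    - [87,1,1]
    - [87,1,1]
    - [87,1,1]
    - [87,1,1]
    - [60,1,1]
    - [20,1,1]
    - [-20,1,1]
    - [-40,1,1]
    - [-40,1,1]
  twist: [0,0,0,0,0,0,0,0,0,0,0,0,0,0,0,0,0]
  claw: [30,30,30,30,30,30,30,30,87,87,87,87,87,87,87,87,87]

```text
t: 9.6
position: [446.2, 215.7, 245.7]
orientation: [0.709, 0.019, 0.705, -0.015]
ft_force: [-0.5, -0.4, -0.4]
gripper_width: 1.0
```

Run:
```python
from h import *
st();to([544,-282,200],-30);to([500,-170,240],-20)
for c in ['top','side']:
  a=save(c,c+'2')
  for q in ['jar_orange','jar_green']:print(q,[(np.round(d['point'],0).tolist(),round(d['conf'],2)) for d in env.find_in(c,q)[:1]])
```

```text
9.6 [446.2 215.7 245.7] w 87.0 F [-0.5 -0.4 -0.4]
travel [  43.8 -492.8  120.8] twist 27.3 alt -152.7 az -2.7 j7 -0.58
travel [   4.1 -382.8   71.9] twist 17.3 alt -162.7 az -2.7 j7 -0.58
jar_orange [([577.0, 501.0, 71.0], 0.47)]
jar_green [([543.0, -280.0, 72.0], 0.83)]
jar_orange [([532.0, 172.0, 70.0], 0.68)]
jar_green [([532.0, -291.0, 67.0], 0.71)]
```

>>> move_arm:
  travel:
    - [0,-25,6]
    - [0,-55,14]
    - [0,-90,22]
    - [0,-125,31]
    - [0,-160,39]
    - [0,-195,48]
    - [0,-230,56]
    - [0,-265,65]
    - [0,-300,74]
    - [0,-335,82]
    - [0,-370,91]
    - [0,-405,99]
    - [15,-435,107]
    - [30,-460,113]
    - [45,-480,118]
    - [60,-492,121]
    - [60,-492,121]
    - [60,-492,121]
  twist: [0,3,6,9,12,15,18,21,24,27,27,27,27,27,27,27,27,27]
  claw: [87,87,87,87,87,87,87,87,87,87,87,87,87,87,87,87,87,87]

```text
t: 11.4
position: [540.9, -282.8, 178.8]
orientation: [0.682, 0.182, 0.684, -0.182]
ft_force: [0.6, 0.8, 0.7]
gripper_width: 0.999
```

Run:
```python
from h import *
st();c=cam('wrist');a=save('wrist','w4');to([544,-281.5,48],-30)
hsv=cv2.cvtColor(a,cv2.COLOR_RGB2HSV);m=cv2.inRange(hsv,(60,120,60),(90,255,255));k,l,s,ct=cv2.connectedComponentsWithStats(m)
i=1+np.argmax(s[1:,4]);print(s[i],ct[i]);x=s[i][0]+s[i][2]/2;y=s[i][1]+s[i][2]/2;print(p2w(c,(x,y),72))
```

```text
11.4 [ 540.9 -282.8  178.8] w 86.9 F [0.6 0.8 0.7]
travel [131.9   1.7   1.9] twist 0.3 alt -179.7 az -29.7 j7 0.1
[ 258  172   65   65 3300] [290.2769697  204.06333333]
[ 546.45771182 -283.49351377   72.        ]
```

>>> move_arm:
  travel:
    - [15,1,3]
    - [35,1,3]
    - [60,1,3]
    - [85,1,3]
    - [105,1,3]
    - [120,1,3]
    - [128,1,3]
    - [132,1,3]
    - [132,1,3]
    - [132,1,3]
    - [132,1,3]
    - [132,1,3]
    - [132,1,3]
    - [132,1,3]
    - [132,1,3]
    - [132,1,3]
    - [100,1,3]
    - [60,1,3]
    - [20,1,3]
    - [-20,1,3]
  twist: [0,0,0,0,0,0,0,0,0,0,0,0,0,0,0,0,0,0,0,0]
  claw: [87,87,87,87,87,87,87,87,87,87,30,30,30,30,30,30,30,30,30,30]

```text
t: 13.12
position: [544.2, -283.1, 201.5]
orientation: [0.683, 0.181, 0.684, -0.181]
ft_force: [0.5, 0.5, -2.5]
gripper_width: 0.639
```

Run:
```python
from h import *
st();to([653.5,204.5,200],-3)
```

```text
13.1 [ 544.2 -283.1  201.5] w 55.6 F [ 0.5  0.5 -2.5]
travel [   1.6  477.7 -146.8] twist -26.7 alt 153.3 az -29.7 j7 0.09
```

>>> move_arm:
  travel:
    - [2,25,-8]
    - [2,55,-17]
    - [2,85,-26]
    - [2,115,-35]
    - [2,145,-45]
    - [2,175,-54]
    - [2,205,-63]
    - [2,235,-72]
    - [2,265,-82]
    - [2,295,-91]
    - [2,325,-100]
    - [2,355,-109]
    - [2,385,-119]
    - [2,415,-128]
    - [2,440,-135]
    - [2,465,-143]
    - [2,478,-147]
    - [2,478,-147]
    - [2,478,-147]
    - [2,478,-147]
  twist: [0,-3,-6,-9,-12,-15,-18,-21,-24,-27,-27,-27,-27,-27,-27,-27,-27,-27,-27,-27]
  claw: [30,30,30,30,30,30,30,30,30,30,30,30,30,30,30,30,30,30,30,30]

```text
t: 14.78
position: [654.2, 202.8, 198.1]
orientation: [0.707, 0.017, 0.707, -0.018]
ft_force: [-0.1, -0.3, -2.4]
gripper_width: 0.637
```

Run:
```python
from h import *
st();c=cam('wrist');a=save('wrist','w5');to([653.5,204.5,112],-3)
hsv=cv2.cvtColor(a,cv2.COLOR_RGB2HSV);m=cv2.inRange(hsv,(60,120,60),(90,255,255));k,l,s,ct=cv2.connectedComponentsWithStats(m)
i=1+np.argmax(s[1:,4]);print(s[i]);x=s[i][0]+s[i][2]/2;y=s[i][1]+s[i][2]/2;print(p2w(c,(x,y),env.sense()['position'][2]+24))
```

```text
14.8 [654.2 202.8 198.1] w 55.4 F [-0.1 -0.3 -2.4]
travel [86.3  1.9 -0.8] twist 0.2 alt -179.8 az -2.8 j7 -0.26
[ 229  218  110   83 7512]
[654.28171738 205.98747068 222.32744664]
```

View pics/w5.png

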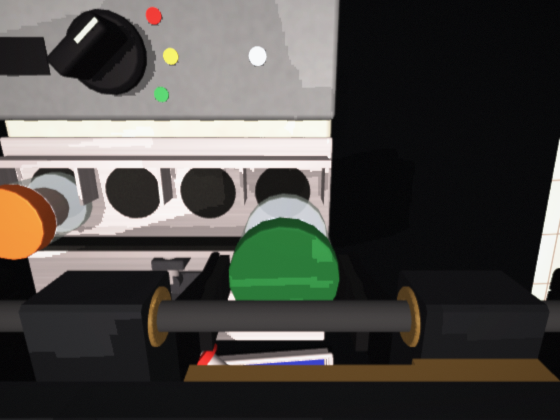

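>>> move_arm:
  travel:
    - [15,0,0]
    - [35,0,0]
    - [55,0,0]
    - [70,0,0]
    - [80,0,0]
    - [86,0,0]
    - [86,0,0]
    - [86,0,0]
    - [86,0,0]
    - [86,0,0]
    - [86,0,0]
    - [86,0,0]
    - [60,0,0]
    - [20,0,0]
    - [-20,0,0]
    - [-60,0,0]
    - [-60,0,0]
  twist: [0,0,0,0,0,0,0,0,0,0,0,0,0,0,0,0,0]
  claw: [30,30,30,30,30,30,30,30,87,87,87,87,87,87,87,87,87]

```text
t: 16.25
position: [656.9, 205.1, 268.0]
orientation: [0.711, 0.018, 0.703, -0.015]
ft_force: [0.3, -0.9, 1.0]
gripper_width: 0.998
```

Run:
```python
from h import *
st();to([560,60,260],90)
```

```text
16.2 [656.9 205.1 268. ] w 86.9 F [ 0.3 -0.9  1. ]
travel [   6.2 -149.6  -90.1] twist 87.3 alt -92.7 az -2.7 j7 -0.27
```

Run:
```python
from h import *
to([520,-91,200],89)
```

```text
travel [  65.1 -302.6 -123.6] twist 88.3 alt -91.7 az -2.7 j7 -0.27
```

>>> move_arm:
  travel:
    - [0,-20,-8]
    - [0,-45,-18]
    - [0,-70,-29]
    - [0,-95,-39]
    - [0,-120,-49]
    - [0,-145,-59]
    - [10,-170,-70]
    - [20,-195,-80]
    - [30,-220,-90]
    - [40,-245,-100]
    - [50,-270,-110]
    - [60,-290,-119]
    - [65,-303,-124]
    - [65,-303,-124]
    - [65,-303,-124]
    - [65,-303,-124]
    - [65,-303,-124]
    - [65,-303,-124]
  twist: [-6,-12,-18,-24,-30,-36,-42,-48,-54,-60,-66,-72,-78,-84,-90,-92,-92,-92]
  claw: [87,87,87,87,87,87,87,87,87,87,87,87,87,87,87,87,87,87]

```text
t: 17.75
position: [516.1, -92.1, 193.5]
orientation: [0.504, -0.497, 0.503, 0.496]
ft_force: [-0.8, 0.2, -0.0]
gripper_width: 1.0
```

Run:
```python
from h import *
np.set_printoptions(suppress=True)
st();c=cam('wrist');a=save('wrist','w6')
hsv=cv2.cvtColor(a,cv2.COLOR_RGB2HSV);m=cv2.inRange(hsv,(22,120,100),(35,255,255));k,l,s,ct=cv2.connectedComponentsWithStats(m)
i=1+np.argmax(s[1:,4]);print(s[i]);cn=np.argwhere(l==i)[:,::-1].astype(np.float32);r=cv2.boxPoints(cv2.minAreaRect(cn))
for u in r: print(u,p2w(c,u,34).round(1))
to([574,-91,18],90)
```

```text
17.8 [516.1 -92.1 193.5] w 87.0 F [-0.8  0.2 -0. ]
[ 266  175   30  125 2771]
[265.1239  175.85844] [ 499.1 -109.5   34. ]
[288.68585 174.28764] [497.9 -86.   34. ]
[296.98676 298.8009 ] [638.1 -78.1  34. ]
[273.4248 300.3717] [ 639.7 -104.4   34. ]
travel [175.4 -57.9   1.8] twist -0.8 alt 179.2 az 89.2 j7 1.7
```

View pics/w6.png

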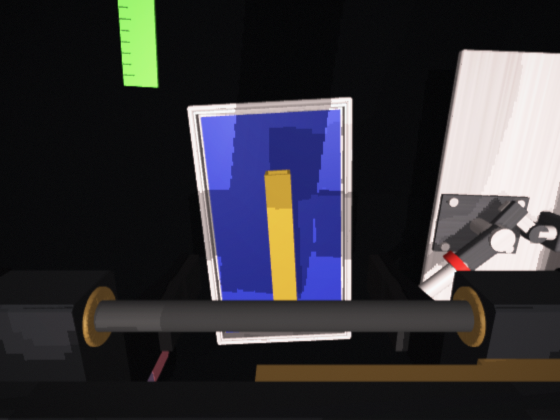

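Run:
```python
from h import *
to([573,-94.3,20],92.5)
```

```text
travel [173.4 -56.9  -1.5] twist -3.3 alt 176.7 az 89.2 j7 1.7
```

>>> move_arm:
  travel:
    - [10,-20,0]
    - [25,-40,-1]
    - [50,-57,-2]
    - [75,-57,-2]
    - [100,-57,-2]
    - [115,-57,-2]
    - [125,-57,-2]
    - [130,-57,-2]
    - [130,-57,-2]
    - [130,-57,-2]
    - [130,-57,-2]
  twist: [-3,-3,-3,-3,-3,-3,-3,-3,-3,-3,-3]
  claw: [87,87,87,87,87,87,87,87,87,87,87]

```text
t: 18.72
position: [573.8, -94.8, 64.5]
orientation: [-0.49, 0.51, -0.489, -0.509]
ft_force: [0.1, -0.2, -0.2]
gripper_width: 0.999
```

Run:
```python
from h import *
st();to([573,-94.3,20],92.5);a=save('wrist','w7')
```

```text
18.7 [573.8 -94.8  64.5] w 87.0 F [ 0.1 -0.2 -0.2]
travel [44.5  0.9  0.5] twist -0.2 alt 179.8 az 92.3 j7 1.85
```

>>> move_arm:
  travel:
    - [12,1,0]
    - [25,1,0]
    - [35,1,0]
    - [41,1,0]
    - [44,1,0]
    - [44,1,0]
    - [44,1,0]
    - [44,1,0]
    - [44,1,0]
    - [44,1,0]
    - [44,1,0]
    - [44,1,0]
    - [44,1,0]
    - [44,1,0]
  twist: [0,0,0,0,0,0,0,0,0,0,0,0,0,0]
  claw: [87,87,87,87,87,87,87,10,10,10,10,10,10,10]

```text
t: 19.93
position: [572.0, -94.7, 19.3]
orientation: [0.49, -0.51, 0.49, 0.51]
ft_force: [-0.8, -0.0, 0.5]
gripper_width: 0.556
```

Run:
```python
from h import *
st()
o=np.array([549.2,214.8]);yaw=np.radians(-2.9);ex=np.array([np.cos(yaw),np.sin(yaw)]);ey=np.array([-ex[1],ex[0]])
piv=o-125*ey;d=np.radians(-47.9);u=np.array([np.cos(d),np.sin(d)])
print('pivot',piv,'tip',piv+95*u)
for r in (125,195,119): print(r,piv+r*u)
to([*(piv+200*u),150],42.1)
```

```text
19.9 [572.  -94.7  19.3] w 48.4 F [-0.8 -0.   0.5]
pivot [542.87588249  89.96008035] tip [606.56641129  19.47237546]
125 [626.67920986  -2.78689977]
195 [673.60907319 -54.72520864]
119 [622.65665015   1.66495528]
travel [-130.7 -106.4   32.1] twist 50.2 alt -129.8 az 92.3 j7 1.87
```

>>> move_arm:
  travel:
    - [0,0,0]
    - [0,0,0]
    - [0,0,0]
    - [0,0,0]
    - [0,0,0]
    - [0,0,0]
    - [0,0,0]
    - [-10,0,0]
    - [-30,0,0]
    - [-60,0,0]
    - [-90,0,0]
    - [-115,0,0]
    - [-130,0,0]
    - [-130,0,0]
    - [-130,0,0]
  twist: [0,0,0,0,0,0,0,0,0,0,0,0,0,0,0]
  claw: [10,10,10,10,10,10,10,10,10,10,10,10,10,10,10]

```text
t: 21.18
position: [572.5, -94.8, 150.5]
orientation: [-0.49, 0.51, -0.489, -0.509]
ft_force: [0.2, 1.2, -0.7]
gripper_width: 0.116
```

Run:
```python
from h import *
st();to([677,-58,170],42.1)
```

```text
21.2 [572.5 -94.8 150.5] w 10.1 F [ 0.2  1.2 -0.7]
travel [ -19.3 -106.    32.6] twist 50.2 alt -129.8 az 92.3 j7 1.81
```

Run:
```python
from h import *
a=save('wrist','w8');b=env.read_camera('top')
for q in ['wrist','top']: print([(np.round(d['point'],0).tolist(),round(d['conf'],2)) for d in env.find_in(q,'bar')[:2]])
cv2.imwrite('pics/cmp.png',np.hstack([a,cv2.resize(b[120:280,180:420],None,fx=2.0,fy=2.0)[:,:240*2] if 0 else cv2.copyMakeBorder(b[120:280,280:400],0,260,0,0,cv2.BORDER_CONSTANT)])[:,:,::-1])
```

```text
[([560.0, -100.0, 36.0], 0.78)]
[]
```

View pics/cmp.png

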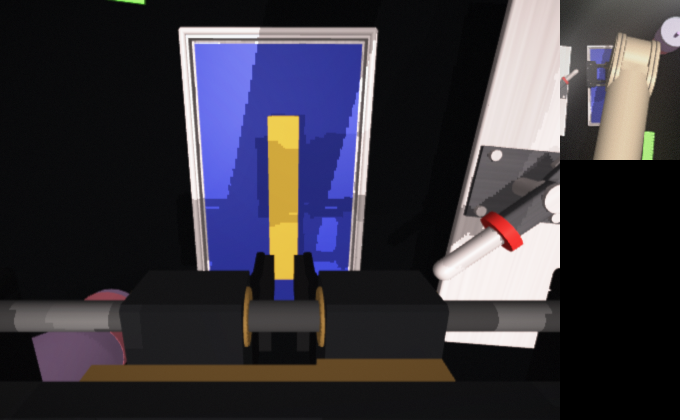

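Run:
```python
from h import *
np.set_printoptions(suppress=True)
c=cam('wrist');a=cv2.imread('pics/w8.png')
for n,uv,z in [('a',(268,116),34),('b',(299,116),34),('c',(275,279),34),('d',(294,279),34),('a21',(284,116),21),('far21',(285,279),21),('collar',(501,231),100),('tip',(437,272),100),('panTL',(180,29),18),('TR',(377,29),18)]: print(n,p2w(c,uv,z).round(1))
```

```text
a [ 496.6 -109.7   34. ]
b [495.6 -84.3  34. ]
c [644.7 -99.1  34. ]
d [644.  -81.2  34. ]
a21 [496.4 -96.6  21. ]
far21 [651.1 -89.3  21. ]
collar [566.4  58.7 100. ]
tip [599.8  19.1 100. ]
panTL [ 432.3 -183.2   18. ]
TR [425.8 -24.2  18. ]
```

Run:
```python
from h import *
st();to([572,-94,18],92.5)
```

```text
21.4 [571.3 -94.7 148.2] w 9.9 F [ 0.9 -0.5  0.6]
travel [130.2  -1.    0.6] twist -0.2 alt 179.8 az 92.3 j7 1.81
```

>>> move_arm:
  travel:
    - [0,0,0]
    - [0,0,0]
    - [0,0,0]
    - [0,0,0]
    - [10,0,0]
    - [30,0,0]
    - [55,0,0]
    - [75,0,0]
    - [85,0,0]
    - [90,0,0]
    - [100,0,0]
    - [112,0,0]
    - [122,0,0]
    - [128,0,0]
    - [131,0,0]
    - [131,0,0]
    - [131,0,0]
    - [131,0,0]
    - [131,0,0]
    - [131,0,0]
  twist: [0,0,0,0,0,0,0,0,0,0,0,0,0,0,0,0,0,0,0,0]
  claw: [70,70,70,70,70,70,70,70,70,70,70,70,70,70,70,70,70,10,10,10]

```text
t: 23.05
position: [572.3, -94.7, 18.7]
orientation: [-0.49, 0.51, -0.49, -0.51]
ft_force: [-0.6, 0.1, 0.5]
gripper_width: 0.664
```

>>> move_arm:
  travel:
    - [0,0,0]
    - [0,0,0]
    - [0,0,0]
    - [0,0,0]
    - [0,0,0]
    - [0,0,0]
    - [0,0,0]
    - [0,0,0]
    - [0,0,0]
    - [0,0,0]
  twist: [0,0,0,0,0,0,0,0,0,0]
  claw: [10,10,10,10,10,10,10,10,10,10]

```text
t: 23.88
position: [572.0, -94.7, 18.2]
orientation: [0.49, -0.51, 0.49, 0.51]
ft_force: [-0.3, -0.0, -0.1]
gripper_width: 0.118
```

Run:
```python
from h import *
st();print(env.sense()['effort'].round(1),env.sense()['ft_torque'])
save('wrist','w9')
```

```text
23.9 [572.  -94.7  18.2] w 10.2 F [-0.3 -0.  -0.1]
[  0.  -56.8   8.1 -31.9   0.1   0.1  -0. ] [0.02007887 0.00790115 0.01565591]
```

View pics/w9.png

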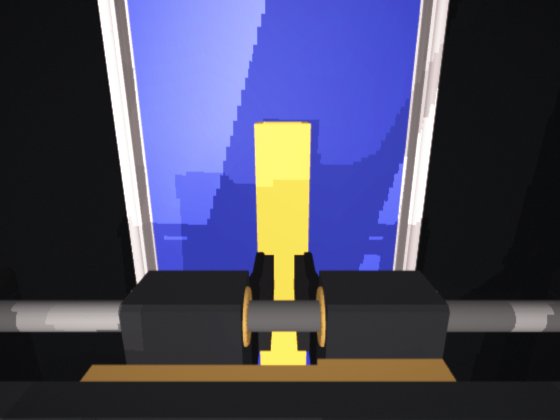

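Run:
```python
from h import *
np.set_printoptions(suppress=True)
c=cam('wrist');P=env.sense()['position'];Rm=rot()
for n,x in [('tip',8),('tcp',0),('grasp',-11),('-40',-40)]:
  print(n,[w2p(c,P+Rm@np.array([x,y,z])).round(0).tolist() for y in (9.5,-9.5) for z in (-20,-5,5,20)])
for z in (8,20,34,45): print(z,[p2w(c,u,z).round(1)[:2].tolist() for u in [(256,123),(310,122),(258,250),(310,250)]])
```

```text
tip [[248.0, 237.0], [274.0, 237.0], [291.0, 237.0], [317.0, 237.0], [249.0, 267.0], [274.0, 267.0], [291.0, 267.0], [316.0, 267.0]]
tcp [[247.0, 242.0], [274.0, 242.0], [291.0, 242.0], [318.0, 242.0], [248.0, 273.0], [274.0, 273.0], [291.0, 273.0], [317.0, 273.0]]
grasp [[245.0, 250.0], [273.0, 250.0], [292.0, 250.0], [320.0, 250.0], [246.0, 282.0], [273.0, 282.0], [292.0, 282.0], [319.0, 282.0]]
-40 [[238.0, 275.0], [271.0, 275.0], [293.0, 275.0], [327.0, 275.0], [239.0, 312.0], [272.0, 312.0], [293.0, 312.0], [325.0, 312.0]]
8 [[499.0, -111.7], [497.4, -83.0], [572.1, -109.3], [570.9, -78.4]]
20 [[498.5, -110.8], [497.0, -83.9], [567.0, -108.6], [565.8, -79.6]]
34 [[497.9, -109.8], [496.5, -85.0], [561.0, -107.7], [559.9, -81.0]]
45 [[497.5, -109.0], [496.1, -85.9], [556.3, -107.0], [555.3, -82.1]]
```

>>> move_arm:
  travel:
    - [0,0,0]
    - [0,0,0]
    - [0,0,0]
    - [0,0,0]
    - [0,0,0]
    - [0,0,0]
    - [0,0,0]
    - [0,0,0]
    - [0,0,0]
    - [0,0,0]
  twist: [0,0,0,0,0,0,0,0,0,0]
  claw: [60,60,60,60,60,60,60,60,60,60]

```text
t: 24.77
position: [572.0, -94.7, 18.2]
orientation: [0.49, -0.51, 0.49, 0.51]
ft_force: [0.7, 0.3, 0.2]
gripper_width: 0.672
```

Run:
```python
from h import *
st()
c=cam('wrist');a=save('wrist','w10')
hsv=cv2.cvtColor(a,cv2.COLOR_RGB2HSV);m=cv2.inRange(hsv,(22,120,100),(35,255,255))
for r in range(110,380,20):
  x=np.flatnonzero(m[r]); print(r,(x.min(),x.max()) if len(x) else None)
```

```text
24.8 [572.  -94.7  18.2] w 58.5 F [0.7 0.3 0.2]
110 None
130 (np.int64(255), np.int64(309))
150 (np.int64(256), np.int64(309))
170 (np.int64(256), np.int64(308))
190 (np.int64(256), np.int64(308))
210 (np.int64(257), np.int64(307))
230 (np.int64(257), np.int64(307))
250 (np.int64(258), np.int64(307))
270 (np.int64(259), np.int64(306))
290 (np.int64(259), np.int64(306))
310 None
330 (np.int64(142), np.int64(143))
350 (np.int64(261), np.int64(305))
370 None
```

>>> move_arm:
  travel:
    - [0,0,0]
    - [0,0,0]
    - [0,0,0]
    - [0,0,0]
    - [0,0,0]
    - [0,0,0]
  twist: [0,0,0,0,0,0]
  claw: [20,20,20,20,20,20]

```text
t: 25.32
position: [572.0, -94.7, 18.2]
orientation: [0.49, -0.51, 0.49, 0.51]
ft_force: [-0.8, -0.4, -0.9]
gripper_width: 0.323
```

>>> move_arm:
  travel:
    - [0,0,0]
  twist: [0]
  claw: [20]

```text
t: 25.4
position: [571.9, -94.7, 18.2]
orientation: [0.49, -0.51, 0.49, 0.51]
ft_force: [-0.5, -0.3, 0.2]
gripper_width: 0.269
```

>>> move_arm:
  travel:
    - [0,0,0]
  twist: [0]
  claw: [20]

```text
t: 25.48
position: [572.0, -94.7, 18.2]
orientation: [0.49, -0.51, 0.49, 0.51]
ft_force: [0.2, 0.2, -0.1]
gripper_width: 0.247
```

>>> move_arm:
  travel:
    - [0,0,0]
    - [0,0,0]
    - [0,0,0]
  twist: [0,0,0]
  claw: [20,20,20]

```text
t: 25.73
position: [572.0, -94.7, 18.2]
orientation: [0.49, -0.51, 0.49, 0.51]
ft_force: [-0.3, 0.1, -0.3]
gripper_width: 0.236
```

>>> move_arm:
  travel:
    - [-5,0,0]
    - [-15,0,0]
    - [-28,0,0]
    - [-38,0,0]
    - [-40,0,0]
    - [-40,0,0]
    - [-40,0,0]
  twist: [0,0,0,0,0,0,0]
  claw: [20,20,20,20,20,20,20]

```text
t: 26.32
position: [572.0, -94.6, 58.4]
orientation: [-0.49, 0.51, -0.49, -0.51]
ft_force: [-0.5, -0.8, -0.8]
gripper_width: 0.229
```

Run:
```python
from h import *
st();a=save('wrist','w11');b=save('side','s11')
hsv=cv2.cvtColor(a,cv2.COLOR_RGB2HSV);m=cv2.inRange(hsv,(22,120,100),(35,255,255))
for r in range(70,380,20):
  x=np.flatnonzero(m[r]); print(r,(x.min(),x.max()) if len(x) else None)
cv2.imwrite('pics/c11.png',np.hstack([cv2.resize(b[180:300,220:400],(540,360)),cv2.resize(a,(240,180))[:180].repeat(2,0)])[:,:,::-1])
```

```text
26.3 [572.  -94.6  58.4] w 20.0 F [-0.5 -0.8 -0.8]
70 None
90 None
110 None
130 (np.int64(261), np.int64(304))
150 (np.int64(261), np.int64(304))
170 (np.int64(261), np.int64(303))
190 (np.int64(262), np.int64(303))
210 (np.int64(262), np.int64(302))
230 (np.int64(263), np.int64(302))
250 (np.int64(263), np.int64(302))
270 (np.int64(265), np.int64(302))
290 (np.int64(265), np.int64(301))
310 None
330 None
350 None
370 None
```

View pics/c11.png

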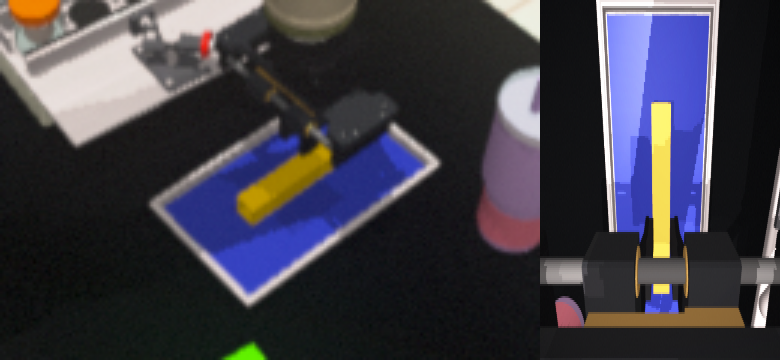

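>>> move_arm:
  travel:
    - [5,0,0]
    - [10,0,0]
    - [14,0,0]
    - [17,0,0]
    - [19,0,0]
    - [20,0,0]
    - [20,0,0]
  twist: [0,0,0,0,0,0,0]
  claw: [10,10,10,10,10,10,10]

```text
t: 27.0
position: [571.8, -94.7, 37.9]
orientation: [0.49, -0.51, 0.49, 0.51]
ft_force: [0.4, -0.3, 0.2]
gripper_width: 0.112
```

Run:
```python
from h import *
st();n=save('wrist','w12')[:,:,::-1]
c=[cv2.resize(i[225:315,235:335],(260,234),interpolation=cv2.INTER_NEAREST) for i in [cv2.imread('pics/w8.png'),cv2.imread('pics/w9.png'),n]]
cv2.imwrite('pics/c12.png',np.hstack(c))
for q in ['wrist','side']: 
  if q=='side': env.read_camera('side')
  print([(np.round(d['point'],0).tolist(),round(d['conf'],2)) for d in env.find_in(q,'bar')[:2]])
```

```text
27.0 [571.8 -94.7  37.9] w 9.8 F [ 0.4 -0.3  0.2]
[([541.0, -100.0, 36.0], 0.71)]
[([541.0, -105.0, 33.0], 0.55)]
```

View pics/c12.png

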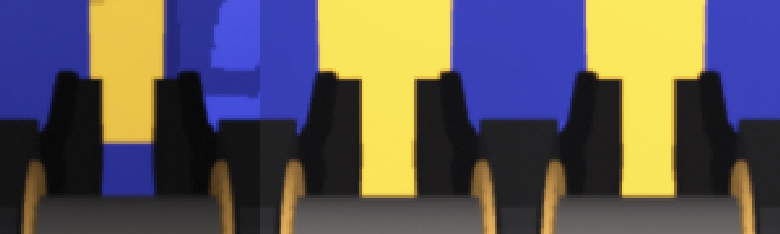

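>>> move_arm:
  travel:
    - [8,0,0]
    - [14,0,0]
    - [18,0,0]
    - [20,0,0]
    - [21,0,0]
    - [22,0,0]
    - [22,0,0]
  twist: [0,0,0,0,0,0,0]
  claw: [10,10,10,10,10,10,10]

```text
t: 27.78
position: [572.0, -94.8, 16.4]
orientation: [0.49, -0.51, 0.49, 0.51]
ft_force: [0.6, 0.2, -0.1]
gripper_width: 0.117
```

>>> move_arm:
  travel:
    - [1,0,0]
    - [2,0,0]
  twist: [0,0]
  claw: [10,10]

```text
t: 27.95
position: [572.2, -94.8, 16.0]
orientation: [0.49, -0.51, 0.49, 0.51]
ft_force: [-12.7, 2.5, 32.9]
gripper_width: 0.113
```

>>> move_arm:
  travel:
    - [1,0,0]
    - [2,0,0]
  twist: [0,0]
  claw: [10,10]

```text
t: 28.12
position: [572.3, -94.8, 15.9]
orientation: [0.491, -0.51, 0.489, 0.51]
ft_force: [-22.8, 3.6, 55.0]
gripper_width: 0.118
```

>>> move_arm:
  travel:
    - [-6,0,0]
    - [-20,0,0]
    - [-35,0,0]
    - [-45,0,-10]
    - [-45,0,-25]
    - [-45,0,-42]
    - [-45,0,-48]
    - [-35,0,-48]
    - [-20,0,-48]
    - [-10,0,-48]
    - [-6,0,-48]
    - [-4,0,-48]
    - [-2,0,-48]
    - [-2,0,-48]
  twist: [0,0,0,0,0,0,0,0,0,0,0,0,0,0]
  claw: [10,10,10,10,10,10,10,10,10,10,10,10,10,10]

```text
t: 29.28
position: [574.0, -142.4, 14.2]
orientation: [0.49, -0.51, 0.49, 0.51]
ft_force: [-0.4, -0.2, 0.1]
gripper_width: 0.114
```

>>> move_arm:
  travel:
    - [1,0,0]
    - [2,0,0]
    - [3,0,0]
  twist: [0,0,0]
  claw: [10,10,10]

```text
t: 29.53
position: [574.1, -142.7, 11.5]
orientation: [-0.49, 0.51, -0.49, -0.51]
ft_force: [-0.7, 0.3, 0.3]
gripper_width: 0.115
```

>>> move_arm:
  travel:
    - [-10,0,0]
    - [-25,0,0]
    - [-40,0,0]
    - [-45,0,0]
    - [-45,0,10]
    - [-45,0,25]
    - [-45,0,40]
    - [-45,0,48]
    - [-45,0,48]
    - [-45,0,48]
    - [-35,0,48]
    - [-20,0,48]
    - [-5,0,48]
    - [5,0,48]
    - [12,0,48]
    - [16,0,48]
    - [17,0,48]
    - [17,0,48]
  twist: [0,0,0,0,0,0,0,0,0,0,0,0,0,0,0,0,0,0]
  claw: [70,70,70,70,70,70,70,70,70,70,70,70,70,70,70,70,70,70]

```text
t: 31.03
position: [572.1, -95.0, -5.7]
orientation: [-0.49, 0.51, -0.49, -0.51]
ft_force: [-0.8, 0.3, 0.1]
gripper_width: 0.807
```

>>> move_arm:
  travel:
    - [0,0,0]
    - [0,0,0]
    - [0,0,0]
    - [0,0,0]
    - [0,0,0]
    - [0,0,0]
    - [0,0,0]
    - [0,0,0]
    - [0,0,0]
    - [0,0,0]
    - [0,0,0]
    - [0,0,0]
  twist: [0,0,0,0,0,0,0,0,0,0,0,0]
  claw: [10,10,10,10,10,10,10,10,10,10,10,10]

```text
t: 32.03
position: [572.0, -94.8, -5.8]
orientation: [-0.49, 0.51, -0.49, -0.51]
ft_force: [-0.1, -0.3, 0.3]
gripper_width: 0.297
```

Run:
```python
from h import *
st();to([668.3,-48.8,73.2],42.1)
```

```text
32.0 [572.  -94.8  -5.8] w 25.8 F [-0.1 -0.3  0.3]
travel [-79.  -98.1  42.1] twist 50.2 alt -129.8 az 92.3 j7 1.88
```

>>> move_arm:
  travel:
    - [-15,0,0]
    - [-40,0,0]
    - [-75,0,0]
    - [-100,-10,4]
    - [-115,-25,10]
    - [-115,-40,17]
    - [-115,-55,24]
    - [-115,-70,30]
    - [-115,-85,36]
    - [-115,-98,42]
    - [-115,-98,42]
    - [-100,-98,42]
    - [-88,-98,42]
    - [-80,-98,42]
    - [-79,-98,42]
    - [-79,-98,42]
  twist: [0,0,0,5,11,17,23,29,35,41,46,50,50,50,50,50]
  claw: [10,10,10,10,10,10,10,10,10,10,10,10,10,10,10,10]

```text
t: 33.37
position: [667.5, -48.9, 72.4]
orientation: [0.659, -0.255, 0.66, 0.256]
ft_force: [0.0, -0.7, -3.6]
gripper_width: 0.296
```

Run:
```python
from h import *
st();save('wrist','w13');to([668.3,-48.8,73.2],42.1)
```

```text
33.4 [667.5 -48.9  72.4] w 25.8 F [ 0.  -0.7 -3.6]
travel [0.1 0.  0.3] twist 0.3 alt -179.7 az 42.4 j7 0.98
```

View pics/w13.png

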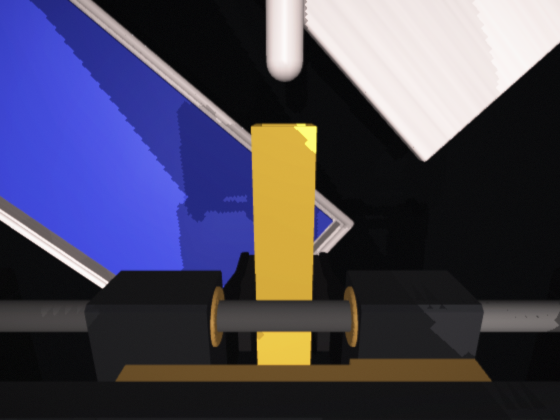

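Run:
```python
from h import *
c=cam('wrist');P=env.sense()['position'];Rm=rot()
f=lambda uv,z:(Rm.T@(p2w(c,uv,z)-P)).round(1)
print('tip',f((284.5,81),100),f((284,20),100),'bar end',f((252,125),112),f((317,125),112),f((284,365),112))
```

```text
tip [-26.7  92.3   0.6] [-26.7 114.8   0.4] bar end [-38.7  75.1 -12.3] [-38.7  75.1  13.5] [-38.7 -39.7   0.4]
```

>>> move_arm:
  travel:
    - [0,5,0]
    - [0,10,0]
    - [0,15,0]
    - [0,20,0]
    - [0,25,0]
    - [0,30,0]
    - [0,30,0]
  twist: [0,0,0,0,0,0,0]
  claw: [10,10,10,10,10,10,10]

```text
t: 34.0
position: [647.4, -25.2, 73.3]
orientation: [0.659, -0.255, 0.659, 0.256]
ft_force: [0.1, -0.1, -2.4]
gripper_width: 0.293
```

>>> move_arm:
  travel:
    - [0,6,0]
    - [0,12,0]
    - [0,18,0]
    - [0,24,0]
    - [0,29,0]
    - [0,33,0]
    - [0,35,0]
    - [0,35,0]
  twist: [0,0,0,0,0,0,0,0]
  claw: [10,10,10,10,10,10,10,10]

```text
t: 34.67
position: [624.2, -0.2, 73.3]
orientation: [0.659, -0.255, 0.659, 0.255]
ft_force: [-0.1, -0.4, -2.7]
gripper_width: 0.296
```

Run:
```python
from h import *
st();print(env.sense()['ft_torque']);s=env.sense();P=s['position'];Rm=rot()
a=save('wrist','w14')
piv=np.array([542.9,90.0]);v=P[:2]-piv;r=np.hypot(*v);th0=np.degrees(np.arctan2(v[1],v[0]));print('r',r,'th',th0,'az',np.degrees(np.arctan2(Rm[1,2],Rm[0,2])))
# arc rows
n=24
for k in range(0,n+1):
  a_=np.radians(th0-76*k/n);t=piv+r*np.array([np.cos(a_),np.sin(a_)])
  print(k,np.round(Rm.T@np.array([*(t-P[:2]),0]),1)[1:],round(76*k/n,1))
```

```text
34.7 [ 6.242e+02 -2.000e-01  7.330e+01] w 25.7 F [-0.1 -0.4 -2.7]
[-0.02669605 -0.00598341 -0.07163991]
r 121.42166953197511 th -47.96561516020969 az 42.341519575265956
0 [0. 0.] 0.0
1 [ 0.2 -6.7] 3.2
2 [  0.8 -13.4] 6.3
3 [  1.8 -20. ] 9.5
4 [  3.1 -26.6] 12.7
5 [  4.8 -33.1] 15.8
6 [  6.8 -39.5] 19.0
7 [  9.2 -45.8] 22.2
8 [ 12.  -51.9] 25.3
9 [ 15.  -57.9] 28.5
10 [ 18.4 -63.6] 31.7
11 [ 22.1 -69.2] 34.8
12 [ 26.1 -74.6] 38.0
13 [ 30.4 -79.8] 41.2
14 [ 35.  -84.7] 44.3
15 [ 39.9 -89.3] 47.5
16 [ 45.  -93.7] 50.7
17 [ 50.3 -97.8] 53.8
18 [  55.8 -101.5] 57.0
19 [  61.6 -105. ] 60.2
20 [  67.5 -108.1] 63.3
21 [  73.6 -111. ] 66.5
22 [  79.8 -113.4] 69.7
23 [  86.2 -115.6] 72.8
24 [  92.7 -117.3] 76.0
```

>>> move_arm:
  travel:
    - [0,0.2,-6.7]
    - [0,0.8,-13.4]
    - [0,1.8,-20]
    - [0,3.1,-26.6]
    - [0,4.8,-33.1]
    - [0,6.8,-39.5]
    - [0,9.2,-45.8]
    - [0,12,-51.9]
    - [0,15,-57.9]
    - [0,18.4,-63.6]
    - [0,22.1,-69.2]
    - [0,26.1,-74.6]
    - [0,30.4,-79.8]
    - [0,35,-84.7]
    - [0,39.9,-89.3]
    - [0,45,-93.7]
    - [0,50.3,-97.8]
    - [0,50.3,-97.8]
    - [0,50.3,-97.8]
  twist: [3.2,6.3,9.5,12.7,15.8,19,22.2,25.3,28.5,31.7,34.8,38,41.2,44.3,47.5,50.7,53.8,53.8,53.8]
  claw: [10,10,10,10,10,10,10,10,10,10,10,10,10,10,10,10,10,10,10]

```text
t: 36.3
position: [519.0, -29.9, 73.7]
orientation: [0.704, 0.07, 0.703, -0.07]
ft_force: [3.5, -2.2, -1.9]
gripper_width: 0.299
```

Run:
```python
from h import *
st();s=env.sense();print(s['ft_torque']);P=s['position'];Rm=rot()
piv=np.array([542.9,90.0]);v=P[:2]-piv;r=np.hypot(*v);th0=np.degrees(np.arctan2(v[1],v[0]));az=np.degrees(np.arctan2(Rm[1,2],Rm[0,2]));print('r',r,'th',th0,'az',az)
r=121
for th in (-105,-109,-113,-116,-118,-120):
  a_=np.radians(th);t=piv+r*np.array([np.cos(a_),np.sin(a_)])
  print(th,np.round(Rm.T@np.array([*(t-P[:2]),0]),1)[1:],round(az-(th+90),1))
```

```text
36.3 [519.  -29.9  73.7] w 26.0 F [ 3.5 -2.2 -1.9]
[-0.62001476 -0.57773589 -0.15052636]
r 122.30777550025708 th -101.27217531260622 az -11.432067093906127
-105 [ 1.5 -7.9] 3.6
-109 [  2.4 -16.3] 7.6
-113 [  3.8 -24.6] 11.6
-116 [  5.2 -30.8] 14.6
-118 [  6.3 -34.8] 16.6
-120 [  7.6 -38.9] 18.6
```

>>> move_arm:
  travel:
    - [0,0.7,-4]
    - [0,1.5,-8]
    - [0,2,-12]
    - [0,2.4,-16.3]
    - [0,3,-20.5]
    - [0,3.8,-24.6]
    - [0,4.5,-27.7]
    - [0,5.2,-30.8]
    - [0,6.3,-34.8]
    - [0,6.3,-34.8]
    - [0,6.3,-34.8]
  twist: [1.8,3.6,5.6,7.6,9.6,11.6,13.1,14.6,16.6,16.6,16.6]
  claw: [10,10,10,10,10,10,10,10,10,10,10]

```text
t: 37.22
position: [485.4, -16.1, 73.2]
orientation: [0.686, 0.171, 0.686, -0.171]
ft_force: [1.3, -0.0, -2.3]
gripper_width: 0.3
```

Run:
```python
from h import *
st();s=env.sense();print(s['ft_torque']);P=s['position'];Rm=rot()
piv=np.array([542.9,90.0]);v=P[:2]-piv;r=np.hypot(*v);th0=np.degrees(np.arctan2(v[1],v[0]));az=np.degrees(np.arctan2(Rm[1,2],Rm[0,2]));print('r',r,'th',th0,'az',az)
```

```text
37.2 [485.4 -16.1  73.2] w 26.1 F [ 1.3 -0.  -2.3]
[-0.0592926   0.07584446 -0.05025298]
r 120.70383113667648 th -118.43798463038796 az -27.944467930135275
```

>>> move_arm:
  travel:
    - [0,0.5,-2]
    - [0,1,-4]
    - [0,1,-4]
  twist: [1,2,2]
  claw: [10,10,10]

```text
t: 37.47
position: [483.1, -14.2, 73.5]
orientation: [0.683, 0.184, 0.682, -0.184]
ft_force: [3.6, -3.2, -4.0]
gripper_width: 0.293
```

>>> move_arm:
  travel:
    - [0,-0.5,2]
    - [0,-1,4]
    - [0,-1,4]
  twist: [-1,-2,-2]
  claw: [10,10,10]

```text
t: 37.72
position: [485.4, -16.5, 73.2]
orientation: [0.686, 0.171, 0.686, -0.171]
ft_force: [0.3, -0.1, -3.3]
gripper_width: 0.296
```

Run:
```python
from h import *
st();save('wrist','w15')
```

```text
37.7 [485.4 -16.5  73.2] w 25.7 F [ 0.3 -0.1 -3.3]
```

View pics/w15.png

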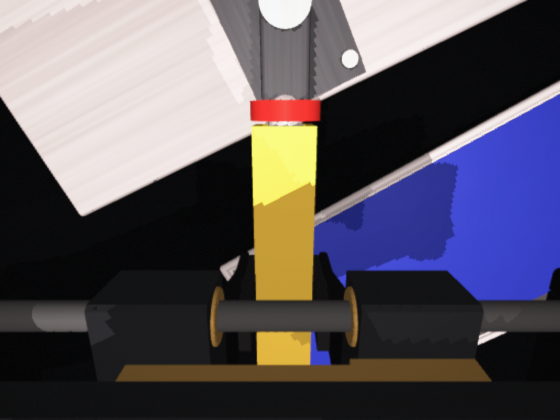

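>>> move_arm:
  travel:
    - [0,-5,0]
    - [0,-12,0]
    - [0,-20,0]
    - [0,-30,0]
    - [0,-40,0]
    - [0,-50,0]
    - [0,-60,0]
    - [0,-68,0]
    - [0,-74,0]
    - [-15,-76,0]
    - [-35,-76,0]
    - [-45,-76,0]
    - [-45,-76,0]
  twist: [0,0,0,0,0,0,0,0,0,0,0,0,0]
  claw: [10,10,10,10,10,10,10,10,10,10,10,10,10]

```text
t: 38.85
position: [450.9, -83.3, 120.0]
orientation: [0.687, 0.172, 0.685, -0.171]
ft_force: [0.3, 0.8, -3.0]
gripper_width: 0.301
```

Run:
```python
from h import *
st();to([566,-100,60],-88);to([566,-100,-5],-88)
```

```text
38.9 [450.9 -83.3 120. ] w 26.2 F [ 0.3  0.8 -3. ]
travel [ 60.4  39.3 109.2] twist 59.9 alt -120.1 az -28.1 j7 -0.39
travel [125.4  39.1 109.1] twist 59.9 alt -120.1 az -28.1 j7 -0.39
```

>>> move_arm:
  travel:
    - [0,8,22]
    - [0,16,44]
    - [0,24,66]
    - [0,32,88]
    - [0,39,109]
    - [0,39,109]
    - [20,39,109]
    - [45,39,109]
    - [65,39,109]
    - [80,39,109]
    - [95,39,109]
    - [107,39,109]
    - [115,39,109]
    - [120,39,109]
    - [124,39,109]
    - [124,39,109]
    - [124,39,109]
  twist: [6,12,18,24,30,36,42,48,54,60,60,60,60,60,60,60,60]
  claw: [10,10,10,10,10,10,10,10,10,10,10,10,10,10,10,10,10]

```text
t: 40.27
position: [564.6, -100.5, -5.3]
orientation: [0.509, 0.492, 0.508, -0.491]
ft_force: [1.1, -0.4, -2.8]
gripper_width: 0.296
```

Run:
```python
from h import *
st()
```

```text
40.3 [ 564.6 -100.5   -5.3] w 25.8 F [ 1.1 -0.4 -2.8]
```

Near the pad; open gently and rise.

>>> move_arm:
  travel:
    - [0.5,0,0]
    - [0.5,0,0]
    - [0.5,0,0]
    - [0.5,0,0]
    - [0.5,0,0]
    - [0.5,0,0]
    - [0.5,0,0]
    - [-10,0,0]
    - [-30,0,0]
    - [-60,0,0]
    - [-95,0,0]
    - [-130,0,0]
    - [-165,0,0]
    - [-200,0,0]
    - [-235,0,0]
    - [-250,0,0]
    - [-250,0,0]
  twist: [0,0,0,0,0,0,0,0,0,0,0,0,0,0,0,0,0]
  claw: [10,28,32,40,50,60,60,60,60,60,60,60,60,60,60,60,60]

```text
t: 41.68
position: [565.4, -101.4, 248.6]
orientation: [0.509, 0.493, 0.507, -0.49]
ft_force: [0.1, -0.4, -0.7]
gripper_width: 0.69
```

Run:
```python
from h import *
st();c=cam('wrist');a=save('wrist','w16')
hsv=cv2.cvtColor(a,cv2.COLOR_RGB2HSV);m=cv2.inRange(hsv,(22,120,100),(35,255,255));k,l,s,ct=cv2.connectedComponentsWithStats(m)
i=1+np.argmax(s[1:,4]);print(s[i])
for u in cv2.boxPoints(cv2.minAreaRect(np.argwhere(l==i)[:,::-1].astype(np.float32))): print(p2w(c,u,34).round(1))
b=save('side','s16');print([(np.round(d['point'],0).tolist(),round(d['conf'],2)) for d in env.find_in('side','bar')[:2]])
o=np.array([549.2,214.8]);yaw=np.radians(-2.9)
to([523,327,200],0)
```

```text
41.7 [ 565.4 -101.4  248.6] w 60.0 F [ 0.1 -0.4 -0.7]
[ 272  118   22  125 1655]
[636.9 -85.5  34. ]
[ 637.6 -108.6   34. ]
[ 491.4 -114.5   34. ]
[490.5 -88.8  34. ]
[([555.0, -110.0, 31.0], 0.86)]
travel [  44.   -26.4 -428.3] twist -88.1 alt 91.9 az -88.1 j7 -1.13
```

>>> move_arm:
  travel:
    - [0,0,-15]
    - [0,-2,-35]
    - [0,-4,-60]
    - [0,-6,-85]
    - [0,-8,-112]
    - [5,-10,-140]
    - [10,-12,-168]
    - [15,-14,-196]
    - [20,-15,-224]
    - [25,-17,-252]
    - [30,-19,-280]
    - [35,-20,-308]
    - [40,-22,-336]
    - [44,-23,-364]
    - [44,-24,-392]
    - [44,-26,-415]
    - [44,-26,-428]
    - [44,-26,-428]
    - [44,-26,-428]
    - [44,-26,-428]
  twist: [-6,-12,-18,-24,-30,-36,-42,-48,-54,-60,-66,-72,-78,-84,-90,-96,-102,-108,-108,-108]
  claw: [60,60,60,60,60,60,60,60,60,60,60,60,60,60,60,60,60,60,60,60]

```text
t: 43.5
position: [523.5, 325.7, 199.1]
orientation: [0.696, -0.121, 0.697, 0.12]
ft_force: [0.6, -0.7, -0.5]
gripper_width: 0.693
```

>>> move_arm:
  travel:
    - [0,0,0]
    - [0,0,0]
    - [0,0,0]
    - [0,0,0]
    - [0,0,0]
    - [0,0,0]
    - [0,0,0]
    - [0,0,0]
    - [0,0,0]
    - [0,0,0]
    - [0,0,0]
    - [0,0,0]
    - [0,0,0]
    - [0,0,0]
    - [0,0,0]
    - [0,0,0]
    - [0,0,0]
    - [0,0,0]
    - [0,0,0]
    - [0,0,0]
  twist: [-6,-12,-18,-24,-30,-36,-42,-48,-54,-60,-66,-72,-78,-84,-90,-96,-102,-108,-108,-108]
  claw: [60,60,60,60,60,60,60,60,60,60,60,60,60,60,60,60,60,60,60,60]

```text
t: 45.17
position: [523.8, 325.7, 199.9]
orientation: [0.312, -0.634, 0.313, 0.634]
ft_force: [-1.0, -0.3, 0.2]
gripper_width: 0.688
```

Run:
```python
from h import *
st();save('wrist','w17');to([523.5,328,150],128)
```

```text
45.2 [523.8 325.7 199.9] w 59.8 F [-1.  -0.3  0.2]
travel [50.  -1.   1.9] twist -0.5 alt 179.5 az 127.5 j7 1.7
```

View pics/w17.png

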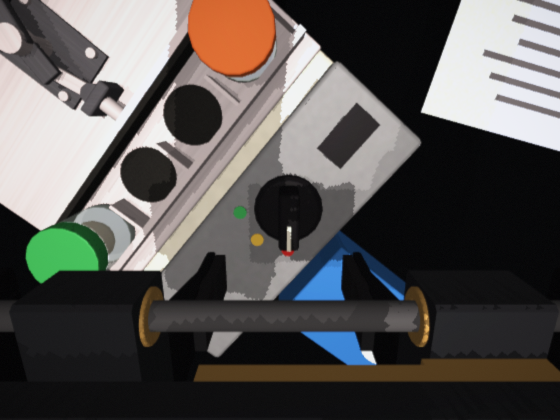

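Run:
```python
from h import *
c=cam('wrist');P=env.sense()['position'];Rm=rot()
f=lambda uv,z:(Rm.T@(p2w(c,uv,z)-P)).round(1)
a=cv2.imread('pics/w17.png');
print(f((288,208),96),f((289,186),132),f((289,250),132),f((289,228),132), p2w(c,(288,208),96))
cv2.imwrite('pics/sel.png',cv2.resize(a[165:265,230:350],None,fx=5,fy=5))
to([523.5,328,82],128)
```

```text
[104.   -1.    4.4] [68.  26.2  4.6] [ 68.  -24.6   4.8] [68.  -6.5  4.7] [521.94732168 329.92089273  96.        ]
travel [118.   -1.1   1.9] twist -0.5 alt 179.5 az 127.5 j7 1.7
```

View pics/sel.png

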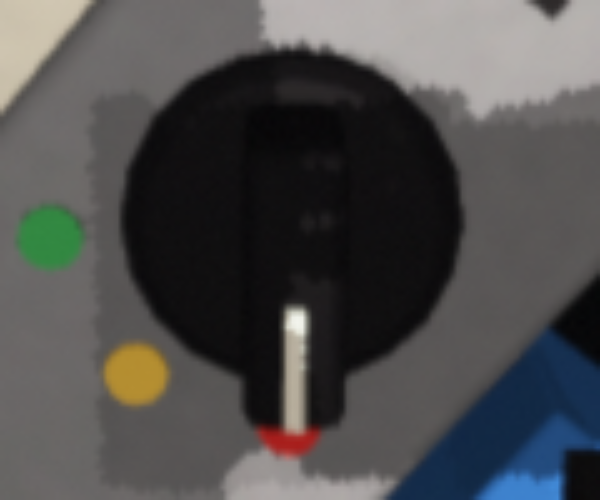

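>>> move_arm:
  travel:
    - [10,-1,4]
    - [30,-1,4.5]
    - [55,-1,4.5]
    - [80,-1,4.5]
    - [97,-1,4.5]
    - [107,-1,4.5]
    - [113,-1,4.5]
    - [116,-1,4.5]
    - [116,-1,4.5]
    - [116,-1,4.5]
    - [116,-1,4.5]
    - [116,-1,4.5]
    - [116,-1,4.5]
    - [116,-1,4.5]
    - [116,-1,4.5]
    - [116,-1,4.5]
    - [116,-1,4.5]
    - [116,-1,4.5]
    - [116,-1,4.5]
    - [116,-1,4.5]
  twist: [0,0,0,0,0,0,0,0,0,0,0,0,0,0,0,0,0,0,0,0]
  claw: [60,60,60,60,60,60,60,60,60,5,5,5,5,5,5,5,5,5,5,5]

```text
t: 46.88
position: [522.5, 329.8, 84.4]
orientation: [-0.311, 0.636, -0.311, -0.635]
ft_force: [4.0, -4.3, 2.0]
gripper_width: 0.181
```

Run:
```python
from h import *
st();print(env.sense()['ft_torque'])
```

```text
46.9 [522.5 329.8  84.4] w 15.7 F [ 4.  -4.3  2. ]
[-0.96596377 -0.68952995  0.00280089]
```

>>> move_arm:
  travel:
    - [-3,0,-1]
    - [-6,0,-1]
    - [-9,0,-1]
    - [-12,0,-1]
    - [-12.5,0,-1]
    - [-12.5,0,-1]
  twist: [0,0,0,0,0,0]
  claw: [5,5,5,5,5,5]

```text
t: 47.38
position: [522.5, 329.7, 96.5]
orientation: [-0.31, 0.635, -0.311, -0.635]
ft_force: [6.1, -0.3, -8.1]
gripper_width: 0.18
```

Run:
```python
from h import *
st();print(env.sense()['ft_torque'])
```

```text
47.4 [522.5 329.7  96.5] w 15.7 F [ 6.1 -0.3 -8.1]
[-0.19251751 -1.30096979 -0.06312798]
```

>>> move_arm:
  travel:
    - [0,-0.8,-0.6]
    - [0,-0.8,-0.6]
    - [0,-0.8,-0.6]
    - [0,-0.8,-0.6]
    - [0,-0.8,-0.6]
    - [0,-0.8,-0.6]
    - [0,-0.8,-0.6]
    - [0,-0.8,-0.6]
    - [0,-0.8,-0.6]
    - [0,-0.8,-0.6]
    - [0,-0.8,-0.6]
    - [0,-0.8,-0.6]
    - [0,-0.8,-0.6]
    - [0,-0.8,-0.6]
    - [0,-0.8,-0.6]
    - [0,-0.8,-0.6]
    - [0,-0.8,-0.6]
    - [0,-0.8,-0.6]
  twist: [5,10,15,20,25,30,35,40,45,50,55,60,65,70,75,80,80,80]
  claw: [5,5,5,5,5,5,5,5,5,5,5,5,5,5,5,5,5,5]

```text
t: 48.88
position: [522.8, 331.7, 96.4]
orientation: [0.646, -0.287, 0.646, 0.288]
ft_force: [3.5, 3.1, -7.9]
gripper_width: 0.181
```

Run:
```python
from h import *
st();print(env.sense()['ft_torque']);to([522,330,84.4],47.3);save('wrist','w18')
```

```text
48.9 [522.8 331.7  96.4] w 15.8 F [ 3.5  3.1 -7.9]
[ 0.79034486 -1.1152123  -0.06596895]
travel [12.  -0.5 -1.8] twist 0.7 alt -179.3 az 48.0 j7 0.44
```

Turned 80° with the knob still held up. Lower, release, rise.

>>> move_arm:
  travel:
    - [4,0,-1]
    - [8,0,-1.5]
    - [11,0,-1.5]
    - [12,0,-1.5]
    - [12,0,-1.5]
    - [12,0,-1.5]
    - [12,0,-1.5]
    - [12,0,-1.5]
    - [12,0,-1.5]
    - [12,0,-1.5]
    - [12,0,-1.5]
    - [12,0,-1.5]
    - [-10,0,-1.5]
    - [-40,0,-1.5]
    - [-80,0,-1.5]
    - [-120,0,-1.5]
    - [-130,0,-1.5]
    - [-130,0,-1.5]
  twist: [0.5,0.5,0.5,0.5,0.5,0.5,0.5,0.5,0.5,0.5,0.5,0.5,0.5,0.5,0.5,0.5,0.5,0.5]
  claw: [5,5,5,5,5,20,30,40,50,60,60,60,60,60,60,60,60,60]

```text
t: 50.43
position: [524.1, 329.5, 230.7]
orientation: [0.65, -0.283, 0.645, 0.285]
ft_force: [-0.1, 0.3, -1.1]
gripper_width: 0.69
```

Run:
```python
from h import *
st();a=save('wrist','w19')
for q in ['selector_grip','jar_orange','jar_green','handle_tip']:print(q,[(np.round(d['point'],0).tolist(),round(d['conf'],2)) for d in env.find_in('wrist',q)[:1]])
```

```text
50.4 [524.1 329.5 230.7] w 60.0 F [-0.1  0.3 -1.1]
selector_grip [([521.0, 338.0, 93.0], 0.63)]
jar_orange [([442.0, 226.0, 138.0], 0.92)]
jar_green [([633.0, 226.0, 112.0], 0.96)]
handle_tip []
```

View pics/w19.png

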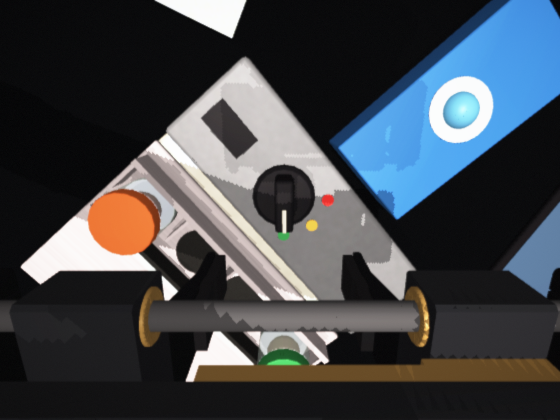

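Run:
```python
from h import *
for n,cx,cy,zc in [('w17',288,205,199.9),('w19',284,190,230.7)]:
  g=cv2.imread(f'pics/{n}.png').max(2)
  m=(g<50).astype(np.uint8); w=0
  for r in range(cy-10,cy+11):
    x=cx
    L=cx-next(i for i in range(0,80) if g[r,cx-i]>65 and i>12); R_=cx+next(i for i in range(0,80) if g[r,cx+i]>65 and i>12); w=max(w,R_-L) if R_-L<90 else w
  d=lambda up:344.56*60/(.956*(zc+179.6-96-up)+.2936*82)
  print(n,w,'pred down',d(0),'up9',d(9))
a=save('side','s19');b=save('top','t19')
for q in ['jar_orange','jar_green','bar','tumbler','ruler','glove_box']:print(q,[(np.round(d['point'],0).tolist(),round(d['conf'],2)) for d in env.find_in('side',q)[:1]],[(np.round(d['point'],0).tolist(),round(d['conf'],2)) for d in env.find_in('top',q)[:1]])
cv2.imwrite('pics/fin.png',cv2.resize(a[120:300,190:430],(800,600))[:,:,::-1])
```

```text
w17 70 pred down 70.05596724106849 up9 72.15986753099158
w19 63 pred down 63.700061008300835 up9 65.43479499401789
jar_orange [([431.0, 203.0, 130.0], 0.82)] [([437.0, 215.0, 135.0], 0.82)]
jar_green [([528.0, 173.0, 67.0], 0.75)] [([653.0, 208.0, 132.0], 0.65)]
bar [([555.0, -110.0, 29.0], 0.65)] [([560.0, -100.0, 36.0], 0.72)]
tumbler [([694.0, -294.0, 163.0], 0.62)] [([706.0, -260.0, 196.0], 0.62)]
ruler [([331.0, -234.0, 3.0], 0.57)] [([336.0, -226.0, 0.0], 0.68)]
glove_box [([561.0, 494.0, 68.0], 0.58)] [([560.0, 606.0, 70.0], 0.7)]
```

Run:
```python
from h import *
print(p2w(cam('wrist'),(461,109),70).round(0),p2w(cam('top'),(151,195),70).round(0)); st()
env.close_job(); st()
```

```text
[575. 506.  70.] [577. 505.  70.]
51.4 [522.5 328.8 226.8] w 60.0 F [-0.4 -0.7  0.8]
the job is handed in; nothing more can be done
the job is handed in; nothing more can be done
```

I did the whole job in the order asked and handed it in at about 51 s, with the arm touching nothing.

- **Jars:** Only two were on the bench. The orange one stands in bay 0 and the green one in bay 3, both seen upright after the clamp was thrown.
- **Clamp:** I threw the handle with the bar to about 70.5° (1.23 rad). It pushed back against a further 2° as at its stop, then stayed put with almost no force when I eased off. In a later picture the handle was still thrown with the bar off it.
- **Bar:** It lies flat in the pan, at about (564, −100) mm.
- **Selector:** I lifted it 12 mm, turned it 80° and let it down. The pointer stands at the green mark. The skirt's apparent size (63 px; 63.7 expected down, 65.4 if still on the collar) says it dropped into the detent, but that margin is small.

**Checks that failed or disagreed**
- **Fingertips:** They ended about 18 mm behind the TCP, not 8 mm ahead as `env.finger_overhang` says. My first tries at the bar therefore closed above it. One test press there reached about 60 N, below the 120 N wrist limit, and may have fallen on the bar. The bar did not visibly move.
- **Jar grip:** For the same reason the jars were held only by the top few millimetres of their lids.
- **Glove box:** The last top view put it 100 mm off. The side view and a wrist-camera reading (575, 506, against 577, 505 at the start) show it unmoved, so I took that for a false report.
- **Other items:** The tumbler and ruler read unmoved. One side-camera report of the green jar was wrong against the top and wrist views.
- **Last look:** The picture limit stopped me from viewing the final side picture.

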